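Roll a tin onto the bench scale

TASK

Check-weigh the full tin that lies on its side on one of the two boards beside the bench scale: with your fingertips on top of it, roll it along the board and onto the scale, so that it comes to rest lying across the middle of the steel platter (the tin's centre over the platter's centre, an inch off at most), then take your hand away. Work only on the top of the tin, never shove it from behind or low down, do not grip or lift it, and leave everything else on the bench where it stands.

Things in the scene. Friction and masses are not known exactly. Their poses are not given: they have to be found in the camera images.
- tin: The full tin to roll: steel, off-white label, lying on its side, 100 mm diameter, 118 mm long, 0.6 to 0.95 kg. Origin at its centre, 50 mm above what it lies on; x is its axis, square to the travel at the start. It rolls without slipping: fingertips moving along on its top go twice as far as its centre, so use several strokes. Let go below 0.1 m/s it coasts 25 mm at most, then stays.
- platter_mid (a point): Centre of the top face of the scale's flat fixed steel platter, 30 mm above the bench. The platter is 190 mm along the line of travel by 250 mm across it. Axes turn with the scale: y is the line of travel (along both boards), x across it (away from the robot), z up.
- line: The fixed scale with its two boards; origin on the bench below the platter's centre, same axes as the platter. The plywood boards, 200 mm wide, top level with the platter, run from 98 to 318 mm along +y and along -y, with a 12 mm high stop at the outer end. The 3 mm seams do not hinder a tin. The display, 70 mm high, 160 mm wide, stands 148 to 193 mm along +x.
- punnet: Round clear punnet of cherry tomatoes, open on top, 108 mm across the rim, 75 mm high; leave it alone. Origin at the centre of its underside. It stands on the board on the other side of the scale from the tin.
- spare_tin: A second tin like the first but standing upright on the bench beyond the boards (100 mm across, 118 mm high); leave it alone. Origin at the centre of its underside.
- jar: Glass jar with a steel cap, 72 mm across, 100 mm high, on the bench; leave it alone. Origin at the centre of its underside.
- tomato_a: Tomato, 72 mm across, 60 mm high, on the bench on the robot's side of the boards; leave it alone. Origin at its underside.
- tomato_b: Tomato, 64 mm across, 54 mm high, on the bench on the robot's side of the boards; leave it alone. Origin at its underside.
- tape: Empty cardboard tape core lying flat, 60 mm across, 25 mm high, on the bench beyond the display; leave it alone. Origin at the centre of its underside.
There are look-alikes about, which are no part of the job. What is shaped like the tin but green or pink is not meant.

How it is judged:
On the way, in this order (a step that is already met when the one before it is completed fails the run):
1. fingertips on top of the tin (contact force between tin and the fingers above 0.3 N and height (world z) of the grasp point above 0.112 m), for 0.05 s.
2. the tin has rolled onto the platter (its centre within 60 mm of the platter's centre) (horizontal distance between tin and platter_mid below 0.06 m and height (world z) of tin below 0.09 m), for 0.1 s.
At the end, for the whole second after the job is handed in: The tin lies on its side at rest on the platter, its centre within 25 mm of the platter's centre along the line of travel and within 45 mm across it, its axis within 20 degrees of square to the line of travel; every other loose thing is within 20 mm of where it stood (y of tin in the frame of platter_mid between -0.025 and 0.025 m and x of tin in the frame of platter_mid between -0.045 and 0.045 m and z of tin in the frame of platter_mid between 0.044 and 0.056 m and angle between the x axis of tin and the x axis of platter_mid, either way round below 0.35 rad and linear speed of tin below 0.01 m/s and distance of each of punnet, spare_tin, jar, tomato_a, tomato_b, tape from where it was at the start of the episode below 0.02 m); the robot touches nothing.
It fails at once if the tin is pushed from behind or low down (fingers touch it with the grasp point less than 112 mm above the bench; the tin's top is at 130 mm) (contact force between tin and the fingers above 0.5 N and height (world z) of the grasp point below 0.112 m).
It fails at once if the tin is lifted or tipped (its centre rises more than 12 mm) (height (world z) of tin above 0.092 m).
It fails at once if another thing on the bench is disturbed (moved more than 20 mm) (distance of any of punnet, spare_tin, jar, tomato_a, tomato_b, tape from where it was at the start of the episode above 0.02 m).
It also fails if it takes over 67 s, if anything falls off the work surface, if the arm or the gripper's body presses on something with over 40 N, if the wrist force passes 120 N, or if a joint passes its speed limit or range.

ROBOT

A 6-joint arm with a two-finger parallel gripper is mounted at the origin on the work surface. World frame = base frame: x ahead of the robot, y to its left, z up, the work surface at z = 0. Lengths are in m, angles in rad, forces in N, time in s.
With the tool pointing down it reaches from about 0.3 to 0.875 m from the base axis. Payload 6.4 kg.
Tool frame: the origin (TCP) lies midway between the tips of the shut fingers; the grasp point (between the pads) lies 19 mm behind it; y points along the fingers, x is the direction in which the jaws open and shut, and the axes are right-handed (so a half turn about y gives the same grasp; the last joint's range is limited). The gripper opens to 88 mm and grips with 3 to 60 N. Pads are 18 mm wide; open, the fingers measure 123 mm over their backs; the gripper's body (75 mm by 187 mm) begins 45 mm behind the grasp point.
Start: joints at [1.095, 0.181, 1.607, -0, 1.354, -0.206], TCP at [0.153, 0.554, 0.239] pointing down, gripper open.
Joint ranges: [-2.99, 2.99], [-0.89, 2.07], [0.3, 2.58], [-1.14, 4.28], [0, 2.63], [-3.12, 3.12]. Speed limits (rad/s): [2.57, 2.57, 3.01, 3.14, 3.14, 3.14].

INTERFACE

Orientations are given as a unit quaternion [x, y, z, w].
In Python, from workcell import env gives the robot as it stands.
- The arm moves only by the tool servo_tool, never from a script. Its arguments are lists of equal length, an entry for each row: "travel": the shift along the tool's x, y, z in m, a list of three; "delta_rot": the turn, a rotation vector about the tool's x, y, z in degrees, a list of three; "jaw": the closure, from 0 (fully open) to 1 (shut). A call has 1 to 10 rows; each row is the pose to reach, as a shift and turn from the pose commanded when the call began, along the tool's axes at that moment; what a row does not reach only later rows make up. A row lasts 1/12 s, in which the tool goes at most 41.7 mm and 7.16 degrees, less where a joint would pass 70% of its speed; a pose out of reach is approached as far as the arm can. A call with a gripper value outside its range is refused whole. The fingers move at their own pace and stop on an object; "grip_force" is the grip in N (left out, the last holds). Time passes only in rows, so rows that repeat a pose let the fingers close. It gives the time, the measured TCP pose, the force and the opening at its end, in the units of the state.
- env.get_obs(): the state, without advancing time (a new reading comes with each control period).
- env.capture(name): name is "side" or "top"; returns a dict with "pixels" (400x640x3 uint8, red, green, blue), "intrinsics" (3x3 intrinsics, pixels), "cam_to_world" (4x4, takes a point from camera to world coordinates). Camera axes: x right, y down, z forward; pixel columns grow to the right and rows downward; lengths in m; the calibration is good to about 2 mm. A picture is of the moment at which its call begins. There is no depth.
- env.job_done(): hands the job in, once; it reports no verdict.
The state is a dict: "t": time; "joints": joint angles; "qd": joint speeds; "tau": joint torques, N m; "position": TCP position; "orientation": TCP orientation; "ft_force": force on the tool from outside, world axes, zero at the start; "torque": the same for the moment, N m; "width": finger opening in m.
Only numpy, scipy, OpenCV 4.12 (cv2) and the standard library are available. Lean on these libraries where they do the work, as an engineer would, in place of code of your own. Each camera call takes 0.05 s, during which the arm holds its last target. There are 200 camera calls.

## Working session

There is one attempt and no reset: what is moved stays moved. The work goes in short steps, Python scripts to look and compute and a tool call to move; the robot and the scene stay as the last step left them, time stands still between calls to the robot, and variables do not carry over. Pictures are saved under pics/ and viewed, about 8 in all and at most 12, crops included, and the job is handed in when it is done.

Besides the shell and the picture viewer there is one more tool, called after "Request:" by a JSON object that holds its "op" and its "data", one argument or row to a line. servo_tool: Moves the arm, as the interface text tells. Its arguments: {"type":"object","properties":{"travel":{"type":"array"},"delta_rot":{"type":"array"},"jaw":{"type":"array"},"grip_force":{"type":"number"}},"required":["travel","delta_rot","jaw"]}

```bash
mkdir -p pics
cat > h.py <<'E'
import numpy as np, cv2
from workcell import env
def snap(n,f):
    c=env.capture(n); cv2.imwrite(f'pics/{f}.png',c['pixels'][:,:,::-1]); np.savez(f'pics/{f}.npz',K=c['intrinsics'],T=c['cam_to_world'],p=c['pixels']); return c
def ray(c,uv,z):
    K,T=np.array(c['intrinsics']),np.array(c['cam_to_world']); d=T[:3,:3]@np.linalg.solve(K,[uv[0],uv[1],1]); o=T[:3,3]; return o+d*(z-o[2])/d[2]
E
python3 - <<'E'
from h import *
for n in('top','side'):
    c=snap(n,n+'1'); print(n,np.round(c['intrinsics'],1).tolist(),np.round(c['cam_to_world'],3).tolist())
o=env.get_obs();print(o)
E
```

```text
top [[395.2, 0.0, 323.0], [0.0, 395.2, 200.2], [0.0, 0.0, 1.0]] [[0.025, -0.985, 0.171, 0.352], [-1.0, -0.027, -0.008, 0.026], [0.013, -0.171, -0.985, 1.169], [0.0, 0.0, 0.0, 1.0]]
side [[370.9, 0.0, 323.5], [0.0, 370.9, 195.7], [0.0, 0.0, 1.0]] [[-1.0, 0.008, 0.024, 0.493], [-0.014, 0.626, -0.78, 0.764], [-0.021, -0.78, -0.625, 0.654], [0.0, 0.0, 0.0, 1.0]]
{'t': 0.1, 'joints': array([ 1.09470406e+00,  1.81478122e-01,  1.60787976e+00, -1.45356623e-05,
        1.35380473e+00, -2.06319159e-01]), 'qd': array([ 0.00011539, -0.00360574, -0.00445381,  0.0011673 ,  0.00035353,
       -0.00110582]), 'tau': array([ 6.54101568e-04, -4.34820986e+01, -3.42697978e+01,  7.05829030e-02,
        3.39256309e-02,  1.56317050e-06]), 'position': array([0.15302102, 0.55377322, 0.23790749]), 'orientation': array([ 0.56293946,  0.42772106, -0.42871914, -0.56245334]), 'ft_force': array([ 0.19633998, -0.48326702,  0.00835443]), 'torque': array([-0.02854425,  0.03504675,  0.01538545]), 'width': 0.08795266942515187}
```

View pics/top1.png

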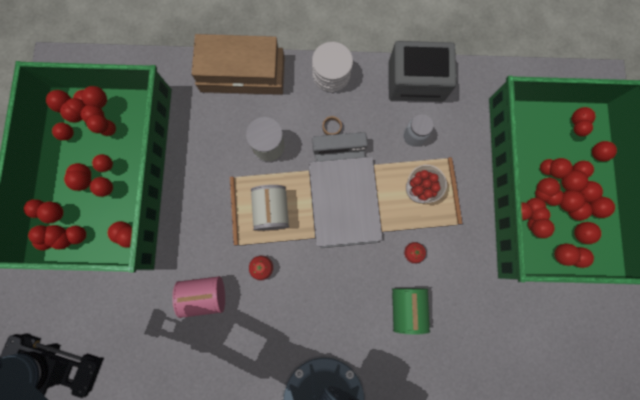

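View pics/side1.png

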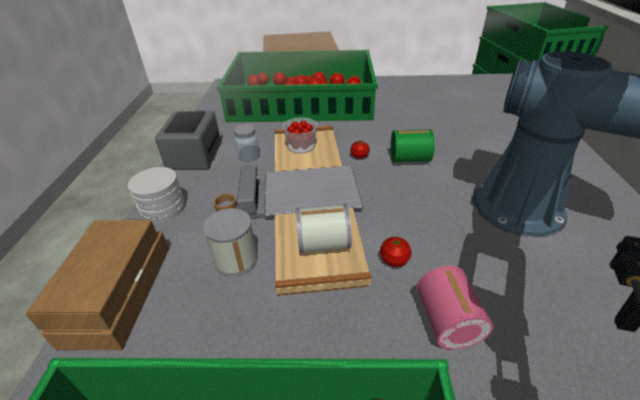

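The top picture shows the tin at about (269,207) on the left (+y) board, the platter around (346,201) and the punnet on the right board at (425,184). The tomatoes are at (260,267) and (415,252), and the spare tin is at (265,138). The side view agrees: the tin is at (325,230) on the near board.

```bash
cat >> h.py <<'E'
def tinmask(c,box):
    hsv=cv2.cvtColor(c['pixels'],cv2.COLOR_RGB2HSV); u0,v0,u1,v1=box
    m=np.zeros(hsv.shape[:2],np.uint8); m[v0:v1,u0:u1]=255
    return hsv,m
E
python3 - <<'E'
from h import *
from scipy.spatial.transform import Rotation as R
z=np.load('pics/top1.npz'); c=dict(pixels=z['p'],intrinsics=z['K'],cam_to_world=z['T'])
hsv,box=tinmask(c,(225,150,470,255))
wood=((hsv[...,0]>5)&(hsv[...,0]<28)&(hsv[...,1]>60)&(hsv[...,2]>90)&(box>0)).astype(np.uint8)
wood=cv2.morphologyEx(wood,cv2.MORPH_OPEN,np.ones((2,2)))
n,l,s,cc=cv2.connectedComponentsWithStats(wood)
keep=np.isin(l,[i for i in range(1,n) if s[i,4]>40]); print(s[s[:,4]>40].tolist())
v,u=np.nonzero(keep)
P=np.array([ray(c,(a,b),.03)[:2] for a,b in zip(u,v)]).astype(np.float32)
print('rect',cv2.minAreaRect(P*1000)); print(np.round(cv2.boxPoints(cv2.minAreaRect(P*1000))))
for i in range(1,n):
    if s[i,4]>300:
        Q=P[[l[b,a]==i for a,b in zip(u,v)]]; r=cv2.minAreaRect(Q*1000);print('board',i,r,np.round(cv2.boxPoints(r)).tolist())
for k in [(311,162),(372,157),(381,242),(317,246)]: print('plat',k,ray(c,k,.03).round(3))
# tin: low saturation bright within
m=((hsv[...,1]<60)&(hsv[...,2]>100)).astype(np.uint8); b=np.zeros_like(m); b[175:240,243:300]=1; m*=b
n,l,s,_=cv2.connectedComponentsWithStats(m); print(s.tolist())
i=1+s[1:,4].argmax(); pts=np.argwhere(l==i)[:,::-1].astype(np.float32)
r=cv2.minAreaRect(pts);print('tin px',r)
for zz in (.08,.1,.13): print('tin',zz,ray(c,r[0],zz).round(4),[ray(c,q,zz).round(3)[:2].tolist() for q in cv2.boxPoints(r)])
z2=np.load('pics/side1.npz');d=dict(pixels=z2['p'],intrinsics=z2['K'],cam_to_world=z2['T'])
for k in [(305,210),(346,206),(325,230)]: print('side tin',ray(d,k,.13 if k[1]<215 else .1).round(3))
for k in [(267,168),(356,168),(361,208),(269,212)]: print('side plat',ray(d,k,.03).round(3))
print(R.from_quat(env.get_obs()['orientation']).as_matrix().round(3))
img=cv2.resize(c['pixels'][140:290,220:480,::-1],None,fx=3,fy=3,interpolation=2);cv2.imwrite('pics/crop.png',img)
E
```

```text
[[0, 0, 640, 400, 248346], [376, 158, 87, 74, 3915], [231, 173, 84, 73, 3628], [266, 190, 5, 33, 107]]
rect ((549.5164794921875, -50.890106201171875), (201.6868133544922, 665.260986328125), 6.984241962432861)
[[ 409.  267.]
 [ 490. -393.]
 [ 690. -369.]
 [ 609.  292.]]
board 1 ((575.7816162109375, -263.7813415527344), (201.760498046875, 236.1697540283203), 6.868887901306152) [[462.0, -159.0], [490.0, -393.0], [690.0, -369.0], [662.0, -134.0]]
board 2 ((523.533203125, 163.68960571289062), (200.22689819335938, 233.02581787109375), 6.7695159912109375) [[410.0, 268.0], [438.0, 36.0], [637.0, 60.0], [609.0, 291.0]]
plat (311, 162) [0.665 0.055 0.03 ]
plat (372, 157) [ 0.685 -0.126  0.03 ]
plat (381, 242) [ 0.433 -0.153  0.03 ]
plat (317, 246) [0.417 0.03  0.03 ]
[[0, 0, 640, 400, 254666], [243, 175, 21, 2, 29], [243, 184, 43, 46, 1283], [284, 186, 2, 5, 5], [286, 193, 1, 2, 2], [287, 203, 1, 1, 1], [298, 202, 2, 2, 4], [287, 205, 1, 4, 4], [288, 217, 1, 1, 1], [278, 229, 1, 1, 1], [256, 230, 3, 1, 3], [265, 230, 1, 1, 1]]
tin px ((263.69940185546875, 205.54623413085938), (43.41232681274414, 41.66366958618164), 81.25383758544922)
tin 0.08 [0.5222 0.1818 0.08  ] [[0.572, 0.251], [0.594, 0.137], [0.473, 0.113], [0.452, 0.226]]
tin 0.1 [0.5191 0.1789 0.1   ] [[0.568, 0.247], [0.589, 0.135], [0.471, 0.112], [0.45, 0.222]]
tin 0.13 [0.5144 0.1746 0.13  ] [[0.562, 0.241], [0.583, 0.132], [0.467, 0.109], [0.448, 0.217]]
side tin [0.553 0.16  0.13 ]
side tin [0.464 0.147 0.13 ]
side tin [0.51  0.191 0.1  ]
side plat [ 0.688 -0.148  0.03 ]
side plat [ 0.423 -0.143  0.03 ]
side plat [0.42  0.038 0.03 ]
side plat [0.656 0.051 0.03 ]
[[ 0.267 -0.001 -0.964]
 [ 0.964 -0.001  0.267]
 [-0.002 -1.     0.   ]]
```

View pics/crop.png

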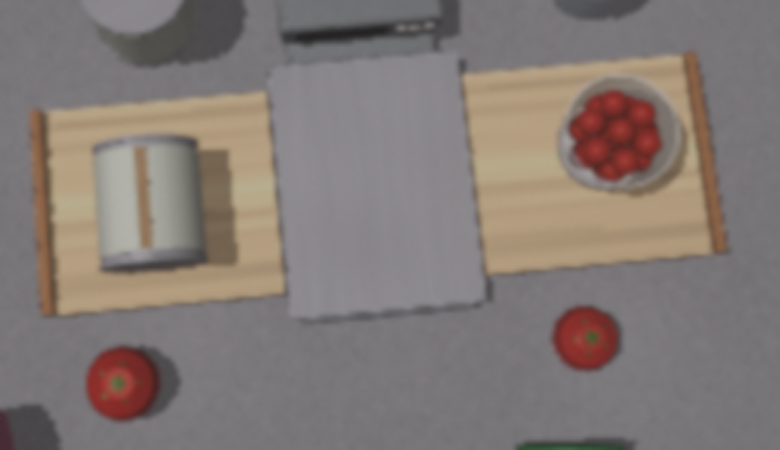

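The enlarged crop shows the tin body at crop x 94–206, y 135–270, which is full-picture centre (270,207.5). The platter corners match the hull of the boards. I'll refine the tin position and work out the approach.

```bash
cat >> h.py <<'E'
from scipy.spatial.transform import Rotation as R
A=np.radians(6.98); C=np.array([.550,-.0495]); EX=np.array([np.cos(A),np.sin(A)]); EY=np.array([-np.sin(A),np.cos(A)])
def toline(p): d=np.array(p[:2])-C; return np.round([d@EX*1000,d@EY*1000],1)
def state():
    o=env.get_obs(); M=R.from_quat(o['orientation']).as_matrix()
    print('t',round(o['t'],2),'tcp line mm',toline(o['position']),'z',(o['position'][2]*1000).round(1),'F',o['ft_force'].round(1),'xang',np.degrees(np.arctan2(M[1,0],M[0,0])).round(2),'tilt',M[2].round(3)); return o,M
E
python3 - <<'E'
from h import *
z=np.load('pics/top1.npz'); c=dict(pixels=z['p'],intrinsics=z['K'],cam_to_world=z['T'])
hsv=cv2.cvtColor(c['pixels'],cv2.COLOR_RGB2HSV)
m=(hsv[...,1]<75).astype(np.uint8)&(hsv[...,2]>75); b=np.zeros_like(m); b[180:236,248:292]=1; m=(m*b).astype(np.uint8)
m=cv2.morphologyEx(m,cv2.MORPH_CLOSE,np.ones((7,7))); m=cv2.morphologyEx(m*b,cv2.MORPH_OPEN,np.ones((5,5)))
pts=np.argwhere(m)[:,::-1].astype(np.float32); r=cv2.minAreaRect(pts);print(r)
p=ray(c,r[0],.08);print(p,toline(p))
o,M=state()
g=np.array([*(C+EX*toline(p)[0]/1000+EY*(toline(p)[1]+18)/1000),.175]);print(g,M.T@(g-o['position']))
E
```

```text
((269.4999694824219, 207.49998474121094), (54.99999237060547, 42.99999237060547), 90.0)
[0.51712646 0.16538098 0.08      ] [ -6.5 217.3]
t 0.1 tcp line mm [-320.7  647. ] z 237.9 F [ 0.2 -0.5  0. ] xang 74.54 tilt [-0.002 -1.     0.   ]
[0.51495384 0.18326621 0.175     ] [-0.26055092  0.06317097 -0.44760564]
```

Request:
{"op": "servo_tool", "data": {
  "travel": [
    [-0.02,0,-0.035],
    [-0.04,0,-0.07],
    [-0.06,0,-0.105],
    [-0.08,0,-0.14],
    [-0.1,0,-0.175],
    [-0.12,0,-0.21],
    [-0.14,0,-0.245],
    [-0.16,0,-0.28],
    [-0.18,0,-0.315],
    [-0.2,0,-0.35]
  ],
  "delta_rot": [
    [0,6.5,0],
    [0,13,0],
    [0,19.5,0],
    [0,26,0],
    [0,32.5,0],
    [0,39,0],
    [0,45.5,0],
    [0,52,0],
    [0,58.5,0],
    [0,65,0]
  ],
  "jaw": [0.25,0.25,0.25,0.25,0.25,0.25,0.25,0.25,0.25,0.25]
}}

```text
t: 0.93
position: [0.4381, 0.2664, 0.2385]
orientation: [-0.705, -0.057, 0.057, 0.705]
ft_force: [0.3, 0.3, 0.2]
width: 0.0662
```

Run:
```python
from h import *
o,M=state();print(o['width'])
```

```text
t 0.93 tcp line mm [-72.6 327.2] z 238.5 F [0.3 0.3 0.2] xang 9.22 tilt [-0. -1.  0.]
0.06619899335921439
```

Request:
{"op": "servo_tool", "data": {
  "travel": [
    [0.02,0.0,-0.03],
    [0.04,0.01,-0.06],
    [0.062,0.035,-0.0945],
    [0.062,0.065,-0.0945],
    [0.062,0.09,-0.0945],
    [0.062,0.09,-0.0945],
    [0.062,0.09,-0.0945]
  ],
  "delta_rot": [
    [0,2.2,0],
    [0,2.2,0],
    [0,2.2,0],
    [0,2.2,0],
    [0,2.2,0],
    [0,2.2,0],
    [0,2.2,0]
  ],
  "jaw": [0.25,0.25,0.25,0.25,0.25,0.25,0.25]
}}

```text
t: 1.52
position: [0.5127, 0.185, 0.1473]
orientation: [0.706, 0.044, -0.047, -0.706]
ft_force: [-0.3, 1.2, 0.0]
width: 0.0663
```

Run:
```python
from h import *
o,M=state();print(o['width'])
a=snap('top','top2');b=snap('side','side2')
f=lambda c,u,v:cv2.resize(c['pixels'][v:v+150,u:u+200,::-1],None,fx=2,fy=2,interpolation=2)
cv2.imwrite('pics/c2.png',np.hstack([f(a,210,130),f(b,240,130)]))
```

```text
t 1.52 tcp line mm [ -8.5 237.3] z 147.3 F [-0.3  1.2  0. ] xang 7.32 tilt [-0.004 -1.     0.   ]
0.06634545337697119
```

View pics/c2.png

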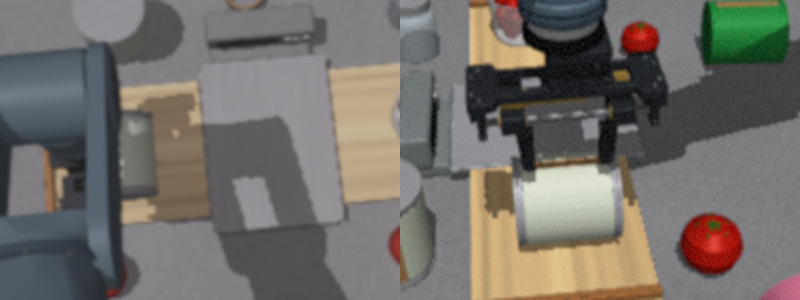

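The side view (right half) shows both shut-in fingertips just over the tin's top edge at crop (525,165) and (607,162), centred on the tin. In the top view the arm hides the tin's left part. I'll lower to touch.

Request:
{"op": "servo_tool", "data": {
  "travel": [
    [0.002,0.008,-0.002],
    [0.002,0.014,-0.002],
    [0.002,0.017,-0.002],
    [0.002,0.019,-0.002],
    [0.002,0.02,-0.002],
    [0.002,0.02,-0.002]
  ],
  "delta_rot": [
    [0,0,0],
    [0,0,0],
    [0,0,0],
    [0,0,0],
    [0,0,0],
    [0,0,0]
  ],
  "jaw": [0.25,0.25,0.25,0.25,0.25,0.25]
}}

```text
t: 2.12
position: [0.5162, 0.1838, 0.1292]
orientation: [-0.706, -0.045, 0.045, 0.706]
ft_force: [-2.0, 0.4, 2.4]
width: 0.0662
```

Run:
```python
from h import *
o,M=state();print(o['width'])
```

```text
t 2.12 tcp line mm [ -5.2 235.6] z 129.2 F [-2.   0.4  2.4] xang 7.35 tilt [-0. -1.  0.]
0.06620542239141637
```

Request:
{"op": "servo_tool", "data": {
  "travel": [
    [0,0.002,-0.002],
    [0,0.002,-0.008],
    [0,0.0015,-0.016],
    [0,0.001,-0.024],
    [0,0.0005,-0.032],
    [0,0.0005,-0.04],
    [0,0.0005,-0.048],
    [0,0.0005,-0.056],
    [0,0.0005,-0.06],
    [0,0.0005,-0.06]
  ],
  "delta_rot": [
    [0,0,0],
    [0,0,0],
    [0,0,0],
    [0,0,0],
    [0,0,0],
    [0,0,0],
    [0,0,0],
    [0,0,0],
    [0,0,0],
    [0,0,0]
  ],
  "jaw": [0.25,0.25,0.25,0.25,0.25,0.25,0.25,0.25,0.25,0.25]
}}

```text
t: 2.95
position: [0.5238, 0.123, 0.1301]
orientation: [0.706, 0.045, -0.046, -0.705]
ft_force: [-9.5, -1.4, 15.1]
width: 0.066
```

Run:
```python
from h import *
o,M=state();print(o['width'])
b=snap('side','side3');a=snap('top','top3')
f=lambda c,u,v:cv2.resize(c['pixels'][v:v+150,u:u+200,::-1],None,fx=2,fy=2,interpolation=2)
cv2.imwrite('pics/c3.png',np.hstack([f(a,210,130),f(b,240,130)]))
```

```text
t 2.95 tcp line mm [ -5.1 174.5] z 130.1 F [-9.5 -1.4 15.1] xang 7.33 tilt [-0.001 -1.    -0.001]
0.06603248155542418
```

View pics/c3.png

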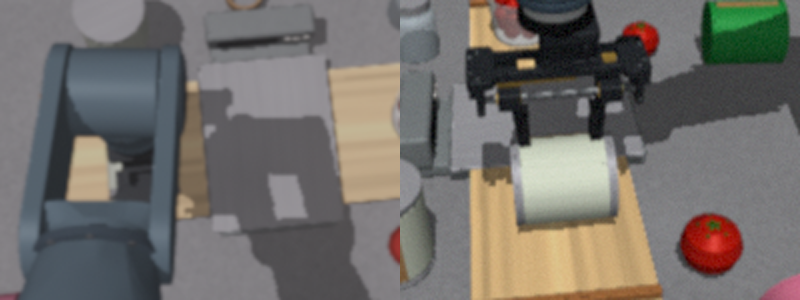

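The tin rolled about 30 mm: in the side view its lower edge went from crop y 245 to 222, still square. Next I lift, go back, and measure the tin from its lower silhouette edge.

Request:
{"op": "servo_tool", "data": {
  "travel": [
    [0,-0.006,0],
    [0,-0.014,0],
    [0,-0.014,0.01],
    [0,-0.014,0.02],
    [0,-0.014,0.03],
    [0,-0.014,0.03]
  ],
  "delta_rot": [
    [0,0,0],
    [0,0,0],
    [0,0,0],
    [0,0,0],
    [0,0,0],
    [0,0,0]
  ],
  "jaw": [0.25,0.25,0.25,0.25,0.25,0.25]
}}

```text
t: 3.55
position: [0.5194, 0.156, 0.1418]
orientation: [-0.705, -0.046, 0.046, 0.706]
ft_force: [-0.2, -0.3, 1.2]
width: 0.0661
```

```bash
cat >> h.py <<'E'
from scipy.optimize import brentq
def tinside(c):
    K,T=np.array(c['intrinsics']),np.array(c['cam_to_world']); hsv=cv2.cvtColor(c['pixels'],cv2.COLOR_RGB2HSV)
    m=((hsv[...,1]<60)&(hsv[...,2]>165)).astype(np.uint8); b=np.zeros_like(m); b[135:260,285:365]=1; m*=b   # lit label only
    n,l,s,_=cv2.connectedComponentsWithStats(m); i=1+s[1:,4].argmax(); m=l==i
    us=np.arange(s[i,0]+8,s[i,0]+s[i,2]-8); vb=np.array([np.nonzero(m[:,u])[0].max() for u in us])
    k=np.polyfit(us,vb,1); out=[]
    for u in (us[0],us[-1]):
        d=T[:3,:3]@np.linalg.solve(K,[u,np.polyval(k,u)+.5,1]); o=T[:3,3]
        d2=np.array([d[:2]@EY,d[2]]); d2/=np.linalg.norm(d2); o2=np.array([(o[:2]-C)@EY,o[2]])
        dist=lambda y:(lambda w:d2[0]*w[1]-d2[1]*w[0])(np.array([y,.08])-o2)   # signed
        sg=np.sign(dist(-1.)); out.append(brentq(lambda y:sg*dist(y)-.05,-.6,.6)*1000)
    q=ray(c,((s[i,0]+s[i,0]+s[i,2]-1)/2,np.mean(vb)-8),.09)
    print('tin y at both ends mm',np.round(out,1),'x',toline(q)[0],'box',s[i].tolist())
def load(f): z=np.load(f'pics/{f}.npz'); return dict(pixels=z['p'],intrinsics=z['K'],cam_to_world=z['T'])
E
python3 - <<'E'
from h import *
for f in('side1','side2','side3'):tinside(load(f))
state();tinside(snap('side','side4'))
E
```

```text
tin y at both ends mm [184.8 185.3] x -6.7 box [296, 212, 55, 31, 1301]
tin y at both ends mm [191.2 191. ] x -7.1 box [297, 212, 54, 33, 1324]
tin y at both ends mm [158.6 158.5] x -7.2 box [296, 198, 53, 37, 1521]
t 3.55 tcp line mm [ -5.4 207.6] z 141.8 F [-0.2 -0.3  1.2] xang 7.45 tilt [-0.001 -1.     0.001]
tin y at both ends mm [159.5 158.9] x -6.0 box [296, 204, 52, 31, 1221]
```

Run:
```python
from h import *
for f in('side1','side4'):
    p=load(f)['pixels']; print(f,[(v,p[v,328].tolist()) for v in range(228,258,2)])
p=load('side1')['pixels'];print([p[v,330].tolist() for v in (175,190,200)])
```

```text
side1 [(228, [199, 206, 189]), (230, [194, 201, 183]), (232, [189, 195, 178]), (234, [182, 189, 172]), (236, [177, 182, 164]), (238, [171, 177, 163]), (240, [160, 165, 150]), (242, [149, 154, 142]), (244, [142, 144, 133]), (246, [124, 129, 114]), (248, [100, 103, 95]), (250, [91, 82, 67]), (252, [115, 93, 68]), (254, [183, 153, 110]), (256, [185, 153, 108])]
side4 [(228, [179, 188, 170]), (230, [173, 179, 165]), (232, [160, 168, 154]), (234, [142, 148, 134]), (236, [131, 132, 122]), (238, [100, 104, 94]), (240, [103, 93, 74]), (242, [103, 88, 67]), (244, [177, 147, 107]), (246, [195, 164, 115]), (248, [197, 160, 112]), (250, [192, 159, 114]), (252, [192, 160, 113]), (254, [196, 164, 115]), (256, [198, 165, 120])]
[[136, 132, 138], [128, 128, 130], [132, 131, 137]]
```

```bash
sed -i "s/m=((hsv\[...,1\]<60)&(hsv\[...,2\]>165)).astype(np.uint8); b=/r,g,bl=[c['pixels'][...,q].astype(int) for q in range(3)]; m=((g-bl>5)\&(g>=r-1)\&(g>85)\&(hsv[...,1]<60)).astype(np.uint8); b=/" h.py
python3 - <<'E'
from h import *
for f in('side1','side2','side3','side4'):tinside(load(f))
E
```

```text
tin y at both ends mm [212.  212.6] x -3.8 box [300, 211, 47, 41, 1608]
tin y at both ends mm [212.2 212.8] x -4.8 box [301, 212, 46, 40, 1607]
tin y at both ends mm [181.8 181.7] x -4.8 box [300, 196, 45, 46, 1788]
tin y at both ends mm [181.9 181.1] x -4.8 box [300, 197, 45, 45, 1679]
```

The corrected edge rule gives the tin at y≈183 mm, down from about 214, and square. A stroke of 60 mm moves it about 30 mm, as expected. Now the second stroke.

Request:
{"op": "servo_tool", "data": {
  "travel": [
    [0,0.008,-0.005],
    [0,0.014,-0.005],
    [0,0.014,-0.01],
    [0,0.0135,-0.019],
    [0,0.013,-0.028],
    [0,0.013,-0.037],
    [0,0.013,-0.046],
    [0,0.013,-0.055],
    [0,0.0135,-0.064],
    [0,0.0135,-0.069]
  ],
  "delta_rot": [
    [0,0,0],
    [0,0,0],
    [0,0,0],
    [0,0,0],
    [0,0,0],
    [0,0,0],
    [0,0,0],
    [0,0,0],
    [0,0,0],
    [0,0,0]
  ],
  "jaw": [0.25,0.25,0.25,0.25,0.25,0.25,0.25,0.25,0.25,0.25]
}}

```text
t: 4.43
position: [0.5291, 0.0836, 0.1292]
orientation: [0.706, 0.045, -0.045, -0.705]
ft_force: [-3.8, -0.0, 7.4]
width: 0.0663
```

Request:
{"op": "servo_tool", "data": {
  "travel": [
    [0,0,0],
    [0,-0.007,0],
    [0,-0.014,0],
    [0,-0.014,0.012],
    [0,-0.014,0.024],
    [0,-0.014,0.034],
    [0,-0.014,0.034]
  ],
  "delta_rot": [
    [0,0,0],
    [0,0,0],
    [0,0,0],
    [0,0,0],
    [0,0,0],
    [0,0,0],
    [0,0,0]
  ],
  "jaw": [0.25,0.25,0.25,0.25,0.25,0.25,0.25]
}}

```text
t: 5.02
position: [0.5237, 0.1215, 0.1422]
orientation: [-0.705, -0.046, 0.046, 0.706]
ft_force: [-0.1, 0.2, 0.1]
width: 0.066
```

Run:
```python
from h import *
state();tinside(snap('side','side5'))
```

```text
t 5.02 tcp line mm [ -5.3 173. ] z 142.2 F [-0.1  0.2  0.1] xang 7.48 tilt [-0.001 -1.     0.001]
tin y at both ends mm [147.6 149.3] x -4.9 box [299, 189, 44, 43, 1591]
```

Request:
{"op": "servo_tool", "data": {
  "travel": [
    [0,0.008,-0.005],
    [0,0.014,-0.005],
    [0,0.014,-0.01],
    [0,0.0135,-0.019],
    [0,0.013,-0.028],
    [0,0.013,-0.037],
    [0,0.013,-0.046],
    [0,0.013,-0.055],
    [0,0.0135,-0.064],
    [0,0.0135,-0.069]
  ],
  "delta_rot": [
    [0,0,0],
    [0,0,0],
    [0,0,0],
    [0,0,0],
    [0,0,0],
    [0,0,0],
    [0,0,0],
    [0,0,0],
    [0,0,0],
    [0,0,0]
  ],
  "jaw": [0.25,0.25,0.25,0.25,0.25,0.25,0.25,0.25,0.25,0.25]
}}

```text
t: 5.9
position: [0.5335, 0.049, 0.1289]
orientation: [0.706, 0.045, -0.045, -0.705]
ft_force: [-0.5, -1.6, 2.8]
width: 0.0661
```

Request:
{"op": "servo_tool", "data": {
  "travel": [
    [0,0,0],
    [0,-0.007,0],
    [0,-0.014,0],
    [0,-0.014,0.012],
    [0,-0.014,0.024],
    [0,-0.014,0.034],
    [0,-0.014,0.034]
  ],
  "delta_rot": [
    [0,0,0],
    [0,0,0],
    [0,0,0],
    [0,0,0],
    [0,0,0],
    [0,0,0],
    [0,0,0]
  ],
  "jaw": [0.25,0.25,0.25,0.25,0.25,0.25,0.25]
}}

```text
t: 6.48
position: [0.5282, 0.087, 0.1429]
orientation: [-0.705, -0.046, 0.046, 0.706]
ft_force: [-0.5, -0.5, -0.1]
width: 0.066
```

Run:
```python
from h import *
state();tinside(snap('side','side6'))
```

```text
t 6.48 tcp line mm [ -5.  138.2] z 142.9 F [-0.5 -0.5 -0.1] xang 7.49 tilt [-0.001 -1.     0.001]
tin y at both ends mm [117.2 116.7] x -5.7 box [299, 181, 42, 42, 1531]
```

Request:
{"op": "servo_tool", "data": {
  "travel": [
    [0,0.008,-0.003],
    [0,0.0155,-0.003],
    [0,0.0155,-0.008],
    [0,0.015,-0.017],
    [0,0.0145,-0.026],
    [0,0.0145,-0.035],
    [0,0.0145,-0.044],
    [0,0.0145,-0.053],
    [0,0.015,-0.062],
    [0,0.015,-0.067]
  ],
  "delta_rot": [
    [0,0,0],
    [0,0,0],
    [0,0,0],
    [0,0,0],
    [0,0,0],
    [0,0,0],
    [0,0,0],
    [0,0,0],
    [0,0,0],
    [0,0,0]
  ],
  "jaw": [0.25,0.25,0.25,0.25,0.25,0.25,0.25,0.25,0.25,0.25]
}}

```text
t: 7.37
position: [0.538, 0.0161, 0.1285]
orientation: [0.706, 0.045, -0.045, -0.705]
ft_force: [-1.3, -0.3, 5.6]
width: 0.0662
```

Request:
{"op": "servo_tool", "data": {
  "travel": [
    [0,0,0],
    [0,-0.007,0],
    [0,-0.014,0],
    [0,-0.014,0.012],
    [0,-0.014,0.024],
    [0,-0.014,0.034],
    [0,-0.014,0.034]
  ],
  "delta_rot": [
    [0,0,0],
    [0,0,0],
    [0,0,0],
    [0,0,0],
    [0,0,0],
    [0,0,0],
    [0,0,0]
  ],
  "jaw": [0.25,0.25,0.25,0.25,0.25,0.25,0.25]
}}

```text
t: 7.95
position: [0.5324, 0.0542, 0.1417]
orientation: [-0.705, -0.046, 0.047, 0.706]
ft_force: [0.3, -0.2, -0.7]
width: 0.066
```

Run:
```python
from h import *
state();tinside(snap('side','side7'))
```

```text
t 7.95 tcp line mm [ -4.9 105.1] z 141.7 F [ 0.3 -0.2 -0.7] xang 7.49 tilt [-0.001 -1.     0.001]
tin y at both ends mm [83.5 85.2] x -5.3 box [298, 173, 41, 41, 1451]
```

Request:
{"op": "servo_tool", "data": {
  "travel": [
    [0,0.008,-0.003],
    [0,0.0145,-0.003],
    [0,0.0145,-0.008],
    [0,0.014,-0.017],
    [0,0.0135,-0.026],
    [0,0.0135,-0.035],
    [0,0.0135,-0.044],
    [0,0.0135,-0.053],
    [0,0.014,-0.062],
    [0,0.014,-0.067]
  ],
  "delta_rot": [
    [0,0,0],
    [0,0,0],
    [0,0,0],
    [0,0,0],
    [0,0,0],
    [0,0,0],
    [0,0,0],
    [0,0,0],
    [0,0,0],
    [0,0,0]
  ],
  "jaw": [0.25,0.25,0.25,0.25,0.25,0.25,0.25,0.25,0.25,0.25]
}}

```text
t: 8.83
position: [0.5421, -0.0166, 0.1284]
orientation: [0.706, 0.045, -0.045, -0.705]
ft_force: [-1.9, -1.2, 3.0]
width: 0.0661
```

Request:
{"op": "servo_tool", "data": {
  "travel": [
    [0,0,0],
    [0,-0.007,0],
    [0,-0.014,0],
    [0,-0.014,0.012],
    [0,-0.014,0.024],
    [0,-0.014,0.034],
    [0,-0.014,0.034]
  ],
  "delta_rot": [
    [0,0,0],
    [0,0,0],
    [0,0,0],
    [0,0,0],
    [0,0,0],
    [0,0,0],
    [0,0,0]
  ],
  "jaw": [0.25,0.25,0.25,0.25,0.25,0.25,0.25]
}}

```text
t: 9.42
position: [0.5366, 0.0216, 0.1418]
orientation: [-0.705, -0.046, 0.047, 0.706]
ft_force: [1.0, -0.2, -0.3]
width: 0.0656
```

Run:
```python
from h import *
state();b=snap('side','side8');tinside(b);a=snap('top','top8')
f=lambda c,u,v:cv2.resize(c['pixels'][v:v+150,u:u+200,::-1],None,fx=2,fy=2,interpolation=2)
cv2.imwrite('pics/c8.png',np.hstack([f(a,240,130),f(b,240,120)]))
```

```text
t 9.42 tcp line mm [-4.6 72.2] z 141.8 F [ 1.  -0.2 -0.3] xang 7.49 tilt [-0.001 -1.     0.001]
tin y at both ends mm [52.5 51. ] x -4.7 box [297, 166, 40, 40, 1377]
```

View pics/c8.png

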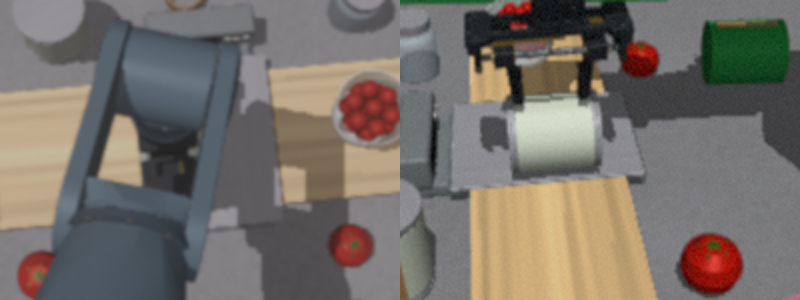

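The side view shows the tin on the near edge of the platter, at crop (555,135), square to the line and with nothing disturbed. That fits y≈53 mm. One more full stroke, then measure.

Request:
{"op": "servo_tool", "data": {
  "travel": [
    [0,0.008,-0.003],
    [0,0.0145,-0.003],
    [0,0.0145,-0.008],
    [0,0.014,-0.017],
    [0,0.0135,-0.026],
    [0,0.0135,-0.035],
    [0,0.0135,-0.044],
    [0,0.0135,-0.053],
    [0,0.014,-0.062],
    [0,0.014,-0.067]
  ],
  "delta_rot": [
    [0,0,0],
    [0,0,0],
    [0,0,0],
    [0,0,0],
    [0,0,0],
    [0,0,0],
    [0,0,0],
    [0,0,0],
    [0,0,0],
    [0,0,0]
  ],
  "jaw": [0.25,0.25,0.25,0.25,0.25,0.25,0.25,0.25,0.25,0.25]
}}

```text
t: 10.35
position: [0.5463, -0.0493, 0.1281]
orientation: [0.706, 0.045, -0.045, -0.705]
ft_force: [-0.4, -0.2, 1.9]
width: 0.0664
```

Request:
{"op": "servo_tool", "data": {
  "travel": [
    [0,0,0],
    [0,-0.007,0],
    [0,-0.014,0],
    [0,-0.014,0.012],
    [0,-0.014,0.024],
    [0,-0.014,0.034],
    [0,-0.014,0.034]
  ],
  "delta_rot": [
    [0,0,0],
    [0,0,0],
    [0,0,0],
    [0,0,0],
    [0,0,0],
    [0,0,0],
    [0,0,0]
  ],
  "jaw": [0.25,0.25,0.25,0.25,0.25,0.25,0.25]
}}

```text
t: 10.93
position: [0.5409, -0.011, 0.1418]
orientation: [-0.705, -0.046, 0.047, 0.706]
ft_force: [-0.2, 0.4, -0.8]
width: 0.0661
```

Run:
```python
from h import *
state();b=snap('side','side9');tinside(b)
```

```text
t 10.93 tcp line mm [-4.4 39.4] z 141.8 F [-0.2  0.4 -0.8] xang 7.49 tilt [-0.001 -1.     0.001]
tin y at both ends mm [21.7 21. ] x -6.2 box [297, 159, 39, 39, 1324]
```

Request:
{"op": "servo_tool", "data": {
  "travel": [
    [0,0.008,-0.002],
    [0,0.0145,-0.002],
    [0,0.0145,-0.006],
    [0,0.014,-0.014],
    [0,0.0135,-0.022],
    [0,0.0135,-0.03],
    [0,0.0135,-0.038],
    [0,0.0135,-0.044],
    [0,0.0135,-0.048],
    [0,0.0135,-0.048]
  ],
  "delta_rot": [
    [0,0,0],
    [0,0,0],
    [0,0,0],
    [0,0,0],
    [0,0,0],
    [0,0,0],
    [0,0,0],
    [0,0,0],
    [0,0,0],
    [0,0,0]
  ],
  "jaw": [0.25,0.25,0.25,0.25,0.25,0.25,0.25,0.25,0.25,0.25]
}}

```text
t: 11.82
position: [0.5484, -0.0635, 0.1295]
orientation: [0.706, 0.045, -0.045, -0.705]
ft_force: [-3.8, -1.0, 12.0]
width: 0.0661
```

Request:
{"op": "servo_tool", "data": {
  "travel": [
    [0,0,0],
    [0,0,0],
    [0,-0.006,0],
    [0,-0.02,0],
    [0,-0.05,0],
    [0,-0.08,0],
    [0,-0.1,0.03],
    [0,-0.1,0.07],
    [0,-0.1,0.11],
    [0,-0.1,0.15]
  ],
  "delta_rot": [
    [0,0,0],
    [0,0,0],
    [0,0,0],
    [0,0,0],
    [0,0,0],
    [0,0,0],
    [0,0,0],
    [0,0,0],
    [0,0,0],
    [0,0,0]
  ],
  "jaw": [0.25,0.25,0.25,0.25,0.25,0.25,0.25,0.25,0.25,0.25]
}}

```text
t: 12.65
position: [0.5285, 0.0881, 0.2287]
orientation: [-0.706, -0.045, 0.044, 0.706]
ft_force: [1.2, 0.7, 0.3]
width: 0.0659
```

Request:
{"op": "servo_tool", "data": {
  "travel": [
    [0,0,0.04],
    [0,0,0.08],
    [0,0,0.12],
    [0,0,0.15],
    [0,0,0.15],
    [0,0,0.15]
  ],
  "delta_rot": [
    [0,0,0],
    [0,0,0],
    [0,0,0],
    [0,0,0],
    [0,0,0],
    [0,0,0]
  ],
  "jaw": [0.25,0.25,0.25,0.25,0.25,0.25]
}}

```text
t: 13.15
position: [0.509, 0.237, 0.2279]
orientation: [0.706, 0.046, -0.047, -0.705]
ft_force: [-0.2, -1.1, 0.4]
width: 0.0656
```

Run:
```python
from h import *
state();b=snap('side','side10');tinside(b);a=snap('top','top10')
cv2.imwrite('pics/c10.png',cv2.resize(a['pixels'][120:290,220:480,::-1],None,fx=3,fy=3,interpolation=2))
```

```text
t 13.15 tcp line mm [ -5.9 289.4] z 227.9 F [-0.2 -1.1  0.4] xang 7.51 tilt [-0.001 -1.    -0.   ]
tin y at both ends mm [-16.  -13.8] x -14.6 box [302, 171, 33, 18, 463]
```

View pics/c10.png

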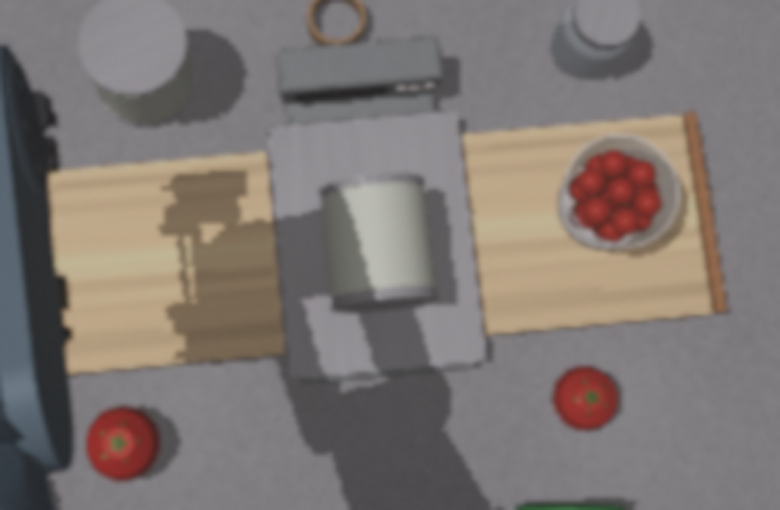

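The top view shows the tin across the middle of the platter. Its silhouette runs x 323–437 and y 175–308, with its centre at crop (379,242). The neighbours stand where they were, and the side reading is spoilt by the arm in view. I'll convert the top reading and check the neighbours' pixel positions against the start.

Run:
```python
from h import *
a=load('top10');a1=load('top1')
print('tin',toline(ray(a,(220+379/3,120+242/3),.08)))
# platter midpoint from crop corners for a relative check
pc=np.mean([(270,130),(460,115),(488,360),(290,381)],0);print('plat',toline(ray(a,(220+pc[0]/3,120+pc[1]/3),.03)))
for n,(u,v,w,h) in dict(punnet=(403,160,48,48),tomA=(246,252,28,30),tomB=(401,238,28,28),jar=(402,112,34,36),spare=(243,113,42,50),tape=(320,114,26,22)).items():
    g=lambda c:np.float32(cv2.cvtColor(c['pixels'],cv2.COLOR_RGB2GRAY)[v:v+h,u:u+w]); print(n,np.round(cv2.phaseCorrelate(g(a1),g(a))[0],2))
```

```text
tin [-7.5  2.2]
plat [-3.6  0.1]
punnet [-0.03  0.03]
tomA [0.03 0.03]
tomB [ 0.   -0.01]
jar [-0.03  0.01]
spare [0.49 0.1 ]
tape [0.48 0.01]
```

The tin is about 2 mm off along the travel and 4–8 mm off across it. The other things are within 0.5 px (about 1.5 mm) of where they started, so I'm handing it in.

```bash
python3 -c "
from h import *
print(env.job_done())"
```

```text
the job is handed in; nothing more can be done
None
```

I rolled the tin along the +y board and onto the scale in seven strokes, with the part-open fingertips on top of it. I then lifted the hand clear, drew it back over the board, and handed the job in at about 13 s; no verdict is reported.

- **Tin position:** the last top view puts its centre about 2 mm from the platter's centre along the travel and 4–8 mm across it. It lies square by eye.
- **Other things:** the punnet, both tomatoes, the jar, the spare tin and the tape are within 0.5 px (about 1.5 mm) of where they started.
- **Forces:** at the ends of moves, wrist force along z was at most about 15 N; I did not log it during the strokes. The TCP stayed above 128 mm in all readings taken during contact.
- **Checks that disagreed or failed:** the last side-view reading gave y ≈ -15 mm. The arm and its shadow cut the tin's outline to a fragment in that picture, so I did not use it. The first automatic outline of the tin in the top view also failed, so I read the tin's edges off the picture by eye there and for the final position.

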